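# Loosen the fan's left-hand blade nut

### The arm

A 6-joint arm with a two-finger parallel gripper is mounted at the origin on the work surface. World frame = base frame: x ahead of the robot, y to its left, z up, the work surface at z = 0. Lengths are in m, angles in rad, forces in N, time in s.
With the tool pointing down it reaches from about 0.375 to 0.975 m from the base axis. Payload 3.8 kg.
Tool frame: the origin (TCP) lies at the very end of the fingers, on their centre line; the grasp point (between the pads) lies 19 mm behind it; z points along the fingers, y is the line along which they close (so a half turn about z gives the same grasp; the last joint's range is limited). The gripper opens to 85 mm and grips with 20 to 120 N. Pads are 22 mm wide; open, the fingers measure 114 mm over their backs; the gripper's body (76 mm by 85 mm) begins 54 mm behind the grasp point. The pads swing forward as they close: fully open they stand 13 mm farther back than shut.
Start: joints at [1.243, 0.264, 1.604, -0, 1.274, -0.037], TCP at [0.194, 0.647, 0.231] pointing down, gripper open.
Joint ranges: [-2.63, 2.63], [-0.94, 2.18], [0.31, 2.57], [-1.31, 4.45], [0, 2.66], [-2.55, 2.55]. Speed limits (rad/s): [2.57, 2.57, 3.14, 3.14, 3.14, 3.14].

### API

Orientations are given as a rotation vector (axis times angle).
In Python, from workcell import read_state, read_camera, calibration, finish_job gives the robot as it stands.
- The arm moves only by the tool step_arm, never from a script. Its argument "commands" is a list of rows, each an object of numbers: "fingers": the gripper's target within -1 to 1 (shut at 1, half-way at 0, fully open at -1); "dx", "dy", "dz": the shift along the tool's x, y, z in m; "roll": the turn about the tool's z in degrees. In form: [{"fingers": .., "dx": .., "dy": .., "dz": .., "roll": ..}, ...]. A call has 1 to 8 rows; each row is the pose to reach, as a shift and turn from the pose commanded when the call began, along the tool's axes at that moment; what a row does not reach only later rows make up. A row lasts 1/8 s, in which the tool goes at most 62.5 mm and 10.7 degrees, less where a joint would pass 70% of its speed; a pose out of reach is approached as far as the arm can. A call with a gripper value outside its range is refused whole. The fingers move at their own pace and stop on an object; "squeeze" is the grip in N (left out, the last holds). Time passes only in rows, so rows that repeat a pose let the fingers close. It gives the time, the measured TCP pose, the force, the opening and the grip force at its end, in the units of the state.
- read_state(): the state, without advancing time (a new reading comes with each control period).
- read_camera(name): name is "scene" or "top"; returns (picture, depth): 400x640x3 uint8, blue, green, red; 400x640 float32, m along the optical axis (not along the pixel's ray), 0 where there is no reading.
- calibration(name): a dict with "intrinsics" (3x3 intrinsics, pixels), "world_to_cam" (4x4, takes a point from world to camera coordinates). Camera axes: x right, y up, looking along -z (the intrinsics and any distortion apply to the point x, -y, -z); pixel columns grow to the right and rows downward; lengths in m; the calibration is good to about 2 mm. A picture is of the moment at which its call begins. calibration takes no time and is no camera call.
- finish_job(): hands the job in; it is judged then, once.
The state is a dict: "time": time; "q": joint angles; "joint_vel": joint speeds; "joint_torque": joint torques, N m; "tool_pos": TCP position; "tcp_rot": TCP orientation; "wrist_force": force on the tool from outside, world axes, zero at the start; "torque": the same for the moment, N m; "width": opening from 0.0 (shut) to 1.0 (fully open); "grip_force": force on a finger pad.
Only numpy, scipy, OpenCV 4.12 (cv2) and the standard library are available. Lean on these libraries where they do the work, as an engineer would, in place of code of your own. Each camera call takes 0.05 s, during which the arm holds its last target. There are 200 camera calls.

### The job

The small white fan on the dresser lies face up with its front guard off, ready for its blades to be cleaned. Loosen the black wing nut in the middle of the blades by about 70 degrees and let go of it; it is reverse-threaded, so it comes undone the opposite way from an ordinary nut, and must not be tightened further. Leave the speed knob on the fan's foot as it is.

Things in the scene. Friction and masses are not known exactly. Their poses are not given: they have to be found in the camera images.
- nut_grip (a point): Centre of the blade nut's black wing, about 130 mm above the dresser, on the nut's vertical axis (z up); it turns with the nut. The wing is a bar 46 mm long (this point's x), 18 mm thick (y), 28 mm tall (14 mm above and below this point); which way it points differs; under it an 18 mm round collar goes down to the flat hub, 24 mm below this point. Blades and basket rim are at least 27 mm below it.
- blade_nut (a joint): Turn of the nut, rad: 0 to 0.12 at the start (tight), growing as it comes undone. Left-hand thread: it grows when turned CLOCKWISE seen from above, and the nut rises 1.9 mm per rad. Steady friction about 0.08 N m; it stays where left. Counter-clockwise tightens it, to a stop at -0.35; the other stop is at 2.2.
- fan: White desk fan that stands firm, face up, shaft locked. Origin: on the dresser under the nut's axis, z up. Open round basket, 210 mm outer diameter, rim 102 mm high; in it five pale grey blades out to 91 mm radius round a 60 mm hub. Its flat foot (24 mm thick) sticks out of the basket along -x, to 165 mm from the axis, and carries the speed knob.
- speed_knob (a joint): Turn of the fan's speed knob, rad, 0 at the start; light to turn, must stay. A smaller black knob, 32 mm across, on the fan's foot 138 mm from the nut's axis along the fan's -x, all below 70 mm over the dresser.

How it is judged:
By the outcome, as a careful person would: the job done as asked, in the order asked, and still so for the second after the job is handed in, with the robot touching nothing.
It also fails if it takes over 32 s, if anything falls off the work surface, if the arm or the gripper's body presses on something with over 40 N, if the wrist force passes 120 N, or if a joint passes its speed limit or range.

## Working session

There is one attempt and no reset: what is moved stays moved. The work goes in short steps, Python scripts to look and compute and a tool call to move; the robot and the scene stay as the last step left them, time stands still between calls to the robot, and variables do not carry over. Pictures are saved under pics/ and viewed, at most 10 in all, crops included, and the job is handed in when it is done.

Besides the shell and the picture viewer there is one more tool, called after "Call:" by a JSON object that holds its "name" and its "arguments". step_arm: Moves the arm, as the interface text tells. Its arguments: {"type":"object","properties":{"commands":{"type":"array","items":{"type":"object","properties":{"fingers":{"type":"number"},"dx":{"type":"number"},"dy":{"type":"number"},"dz":{"type":"number"},"roll":{"type":"number"}}}},"squeeze":{"type":"number"}},"required":["commands"]}

```bash
mkdir -p pics; cat > h.py <<'E'
import numpy as np,cv2
from workcell import *
def ray(c,u,v):
    K=np.array(c["intrinsics"]);T=np.linalg.inv(np.array(c["world_to_cam"]))
    d=np.linalg.inv(K)@[u,v,1];d=d*[1,-1,-1]
    return T[:3,3],T[:3,:3]@d
def onz(c,u,v,z):
    o,d=ray(c,u,v);return o+d*(z-o[2])/d[2]
def cloud(c,D):
    v,u=np.mgrid[:400,:640]
    K=np.array(c["intrinsics"]);T=np.linalg.inv(np.array(c["world_to_cam"]))
    p=(np.linalg.inv(K)@np.stack([u.ravel(),v.ravel(),np.ones(u.size)]))*np.array([[1],[-1],[-1]])*D.ravel()
    return (T[:3,:3]@p+T[:3,3:]).T.reshape(400,640,3)
E
python3 - <<'E'
from h import *
print(read_state())
for n in("top","scene"):
    c=calibration(n);print({k:(np.round(v,3).tolist() if not isinstance(v,str) else v) for k,v in c.items()})
    p,D=read_camera(n);cv2.imwrite(f"pics/{n}0.png",p);np.savez(f"{n}0.npz",p=p,D=D)
E
```

```text
{'time': 0.0, 'q': array([ 1.24309687e+00,  2.64750372e-01,  1.60537277e+00, -4.94226199e-06,
        1.27367545e+00, -3.69121629e-02]), 'joint_vel': array([-0.00085292, -0.00053148, -0.00091708, -0.00104103,  0.00083833,
       -0.00044404]), 'joint_torque': array([ 2.09431499e-03, -5.15112233e+01, -3.67317581e+01,  9.82926440e-05,
        1.29420016e-02,  1.05218166e-05]), 'tool_pos': array([0.19330567, 0.64597529, 0.22996455]), 'tcp_rot': array([-0.45510023, -3.10805294,  0.00340857]), 'wrist_force': array([-0.58377113, -0.05918887, -0.73539764]), 'torque': array([ 0.0010281 ,  0.05748679, -0.03181515]), 'grip_force': 0.0, 'width': 1.0015793413811096}
{'intrinsics': [[451.169, 0.0, 324.195], [0.0, 451.169, 187.908], [0.0, 0.0, 1.0]], 'world_to_cam': [[0.036, -0.999, 0.006, -0.005], [0.971, 0.037, 0.237, -0.545], [-0.238, -0.003, 0.971, -0.612], [0.0, 0.0, 0.0, 1.0]]}
{'intrinsics': [[443.316, 0.0, 320.084], [0.0, 443.316, 197.646], [0.0, 0.0, 1.0]], 'world_to_cam': [[-0.779, 0.627, -0.007, 0.409], [-0.49, -0.601, 0.632, 0.22], [0.392, 0.495, 0.775, -0.983], [0.0, 0.0, 0.0, 1.0]]}
```

View pics/top0.png

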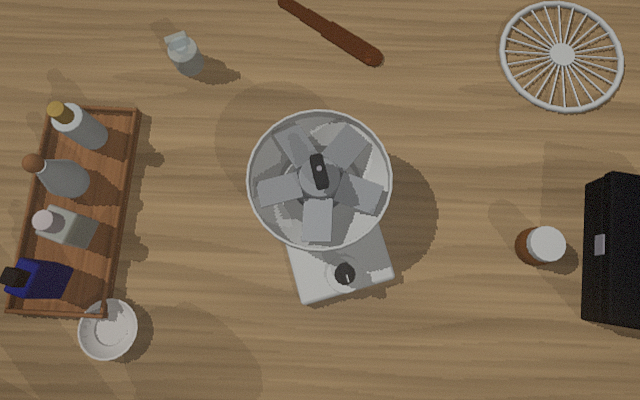

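View pics/scene0.png

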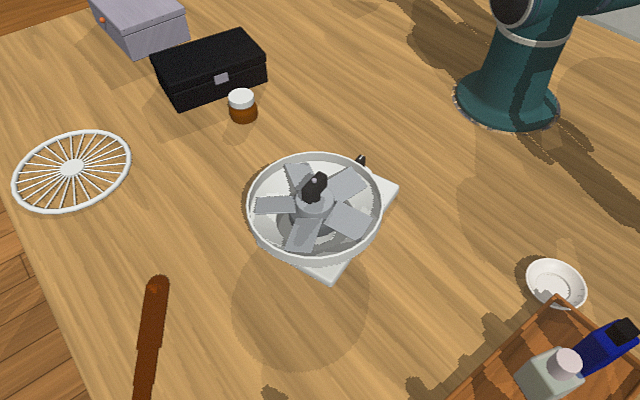

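The top view shows the black wing at about (319,171), pointing roughly along the image rows, the basket centred near (320,180), and the knob at (344,273). In the scene view the wing is at (314,187), and the arm doesn't block the view of it in either picture.

```bash
cat >> h.py <<'E'
def wing(n,p,D,box):
    c=calibration(n);m=np.zeros((400,640),np.uint8);u0,u1,v0,v1=box
    m[v0:v1,u0:u1]=(p[v0:v1,u0:u1].max(2)<75)
    P=cloud(c,D);q=P[(m>0)&(D>0)]
    t=q[(q[:,2]>.136)&(q[:,2]<.152)]
    (cx,cy),(w,h),a=cv2.minAreaRect(t[:,:2].astype(np.float32)*1000)
    b=cv2.boxPoints(((cx,cy),(w,h),a));e=max((b[1]-b[0],b[2]-b[1]),key=np.linalg.norm)
    ev=np.linalg.eigh(np.cov(t[:,:2].T))[1][:,1]
    print(n,len(q),len(t),"z",np.percentile(q[:,2],[5,50,95]).round(4),"c",round(cx,1),round(cy,1),"mean",(t.mean(0)*1000).round(1),"size",round(w,1),round(h,1),
     "ang",np.degrees(np.arctan2(e[1],e[0]))%180,"pca",np.degrees(np.arctan2(ev[1],ev[0]))%180)
E
python3 - <<'E'
from h import *
from scipy.spatial.transform import Rotation as R
for n,b in(("top",(295,345,140,205)),("scene",(295,335,160,212))):
    f=np.load(n+"0.npz");wing(n,f["p"],f["D"],b)
f=np.load("top0.npz");c=calibration("top");P=cloud(c,f["D"])
r=P[(np.abs(P[...,2]-.102)<.004)&(np.hypot(P[...,0]-.41,P[...,1])<.2)]
print("rim",cv2.minEnclosingCircle(r[:,:2].astype(np.float32)),len(r))
print("knob",onz(c,344,273,.06)); s=read_state();print(R.from_rotvec(s["tcp_rot"]).as_matrix().round(3))
E
```

```text
top 501 391 z [0.0852 0.1442 0.1464] c 551.3 22.4 mean [549.9  22.3 144.4] size 44.7 17.2 ang 16.143015 pca 16.843187349766026
scene 499 286 z [0.1156 0.1389 0.1435] c 555.0 25.5 mean [557.   27.6 141.6] size 44.3 17.5 ang 17.26127 pca 14.165267071445868
rim ((0.5524275302886963, 0.022073155269026756), 0.10511673241853714) 2297
knob [ 0.4205405  -0.01851795  0.06      ]
[[-0.958  0.287 -0.001]
 [ 0.287  0.958 -0.002]
 [ 0.    -0.002 -1.   ]]
```

Call:
{"name": "step_arm", "arguments": {"commands": [{"fingers":-1,"dx":0,"dy":0,"dz":-0.08,"roll":0},{"fingers":-1,"dx":-0.04,"dy":-0.04,"dz":-0.08,"roll":-5},{"fingers":-1,"dx":-0.08,"dy":-0.08,"dz":-0.08,"roll":-10},{"fingers":-1,"dx":-0.12,"dy":-0.12,"dz":-0.08,"roll":-15},{"fingers":-1,"dx":-0.16,"dy":-0.16,"dz":-0.08,"roll":-20},{"fingers":-1,"dx":-0.2,"dy":-0.2,"dz":-0.08,"roll":-25},{"fingers":-1,"dx":-0.24,"dy":-0.24,"dz":-0.08,"roll":-30},{"fingers":-1,"dx":-0.28,"dy":-0.28,"dz":-0.08,"roll":-33.2}], "squeeze": 50}}

```text
time: 1.1
tool_pos: [0.3818, 0.2963, 0.3109]
tcp_rot: [0.455, -3.108, 0.0]
wrist_force: [0.7, 0.3, 0.8]
width: 1.001
grip_force: 0.0
```

Call:
{"name": "step_arm", "arguments": {"commands": [{"fingers":-1,"dx":-0.014,"dy":-0.05,"dz":0,"roll":0},{"fingers":-1,"dx":-0.028,"dy":-0.1,"dz":0,"roll":0},{"fingers":-1,"dx":-0.042,"dy":-0.155,"dz":0.02,"roll":0},{"fingers":-1,"dx":-0.056,"dy":-0.21,"dz":0.05,"roll":0},{"fingers":-1,"dx":-0.07,"dy":-0.26,"dz":0.08,"roll":0},{"fingers":-1,"dx":-0.0845,"dy":-0.313,"dz":0.11,"roll":0},{"fingers":-1,"dx":-0.0845,"dy":-0.313,"dz":0.11,"roll":0},{"fingers":-1,"dx":-0.0845,"dy":-0.313,"dz":0.11,"roll":0}]}}

```text
time: 2.1
tool_pos: [0.5512, 0.0222, 0.2008]
tcp_rot: [0.45, -3.108, -0.001]
wrist_force: [-0.3, 0.3, 0.6]
width: 1.0
grip_force: 0.0
```

```bash
python3 - <<'E'
from h import *
s=read_state();print(s["tool_pos"],s["tcp_rot"],s["q"])
o=[]
for n in("top","scene"):
    p,D=read_camera(n);o.append(p[80:280,200:440])
cv2.imwrite("pics/a1.png",cv2.resize(np.vstack(o),None,fx=1.5,fy=1.5))
E
```

```text
[0.55115168 0.02216911 0.20083676] [ 4.50122690e-01 -3.10776796e+00 -1.09867879e-03] [-5.26116737e-03  5.38429947e-02  1.90306489e+00  5.22770291e-04
  1.18616954e+00 -1.86392938e+00]
```

View pics/a1.png

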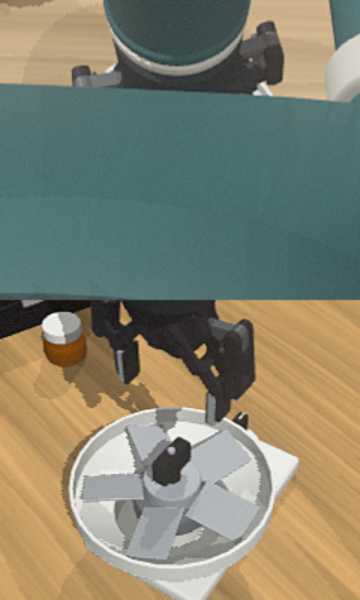

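The top view is now blocked by the arm. The scene crop shows the open fingers on either side above the wing, at about (172,462) in the crop, and clear of the rim. I'll go down.

Call:
{"name": "step_arm", "arguments": {"commands": [{"fingers":-1,"dz":0.03},{"fingers":-1,"dz":0.055},{"fingers":-1,"dz":0.075},{"fingers":-1,"dz":0.087},{"fingers":-1,"dz":0.087},{"fingers":-1,"dz":0.087}]}}

```text
invalid input
```

```bash
python3 - <<'E'
from h import *
p,D=read_camera("scene");cv2.imwrite("pics/a2.png",cv2.resize(p[120:290,220:420],None,fx=3,fy=3))
E
```

```text
(no output)
```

View pics/a2.png

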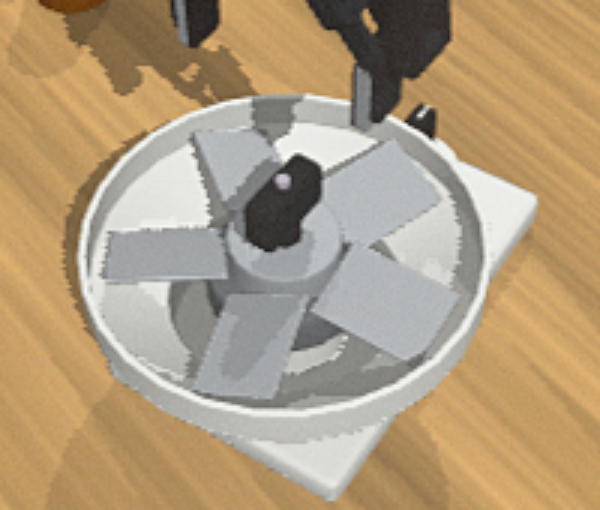

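The call was refused because all keys are required, so nothing has moved. The picture shows the wing clear at (283,200) and the fingers still raised.

Call:
{"name": "step_arm", "arguments": {"commands": [{"fingers":-1,"dx":0,"dy":0,"dz":0.03,"roll":0},{"fingers":-1,"dx":0,"dy":0,"dz":0.055,"roll":0},{"fingers":-1,"dx":0,"dy":0,"dz":0.075,"roll":0},{"fingers":-1,"dx":0,"dy":0,"dz":0.087,"roll":0},{"fingers":-1,"dx":0,"dy":0,"dz":0.087,"roll":0},{"fingers":-1,"dx":0,"dy":0,"dz":0.087,"roll":0}]}}

```text
time: 3.0
tool_pos: [0.5524, 0.0225, 0.1155]
tcp_rot: [-0.452, 3.107, -0.0]
wrist_force: [0.6, -0.1, 0.2]
width: 1.001
grip_force: 0.0
```

```bash
python3 - <<'E'
from h import *
p,D=read_camera("scene");cv2.imwrite("pics/a3.png",cv2.resize(p[120:290,220:420],None,fx=3,fy=3))
E
```

```text
(no output)
```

View pics/a3.png

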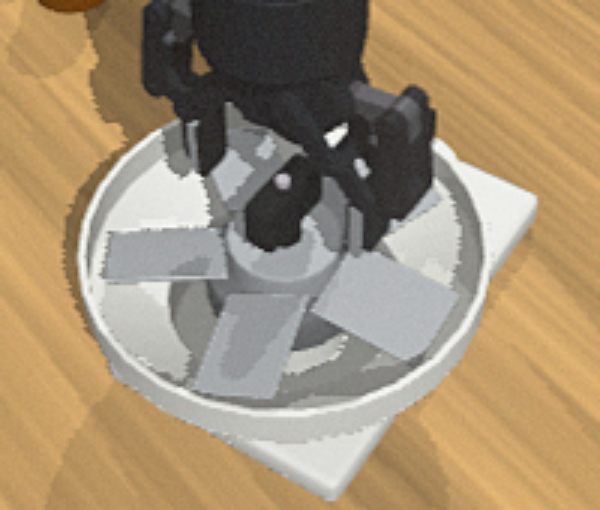

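The fingers straddle the wing at (283,200), one on each side. I'll close them on it.

Call:
{"name": "step_arm", "arguments": {"commands": [{"fingers":1,"dx":0,"dy":0,"dz":0.001,"roll":0},{"fingers":1,"dx":0,"dy":0,"dz":0.001,"roll":0},{"fingers":1,"dx":0,"dy":0,"dz":0.001,"roll":0},{"fingers":1,"dx":0,"dy":0,"dz":0.001,"roll":0},{"fingers":1,"dx":0,"dy":0,"dz":0.001,"roll":0},{"fingers":1,"dx":0,"dy":0,"dz":0.001,"roll":0},{"fingers":1,"dx":0,"dy":0,"dz":0.001,"roll":0},{"fingers":1,"dx":0,"dy":0,"dz":0.001,"roll":0}], "squeeze": 50}}

```text
time: 4.05
tool_pos: [0.5516, 0.0222, 0.1134]
tcp_rot: [0.452, -3.109, -0.0]
wrist_force: [-1.5, 0.7, 3.2]
width: 0.203
grip_force: 53.5
```

Gripped at about 17 mm, which matches the wing's thickness. Now I'll turn it clockwise (positive roll about the downward tool z), rising with the nut.

Call:
{"name": "step_arm", "arguments": {"commands": [{"fingers":1,"dx":0,"dy":0,"dz":-0.0003,"roll":8},{"fingers":1,"dx":0,"dy":0,"dz":-0.0006,"roll":17},{"fingers":1,"dx":0,"dy":0,"dz":-0.0009,"roll":26},{"fingers":1,"dx":0,"dy":0,"dz":-0.0012,"roll":35},{"fingers":1,"dx":0,"dy":0,"dz":-0.0015,"roll":44},{"fingers":1,"dx":0,"dy":0,"dz":-0.0018,"roll":53},{"fingers":1,"dx":0,"dy":0,"dz":-0.002,"roll":62},{"fingers":1,"dx":0,"dy":0,"dz":-0.0023,"roll":70}]}}

```text
time: 5.05
tool_pos: [0.5522, 0.0242, 0.1158]
tcp_rot: [-1.42, -2.802, -0.006]
wrist_force: [0.8, 8.2, 1.1]
width: 0.203
grip_force: 53.2
```

Call:
{"name": "step_arm", "arguments": {"commands": [{"fingers":1,"dx":0,"dy":0,"dz":0,"roll":0},{"fingers":1,"dx":0,"dy":0,"dz":0,"roll":0}]}}

```text
time: 5.3
tool_pos: [0.5522, 0.0242, 0.1158]
tcp_rot: [-1.414, -2.805, -0.006]
wrist_force: [0.4, 7.9, 1.7]
width: 0.203
grip_force: 53.3
```

```bash
python3 - <<'E'
from h import *
from scipy.spatial.transform import Rotation as R
s=read_state();M=R.from_rotvec(s["tcp_rot"]).as_matrix();print(np.degrees(np.arctan2(M[1,0],M[0,0]))%360,s["tool_pos"],s["wrist_force"],s["torque"])
p,D=read_camera("scene");cv2.imwrite("pics/a4.png",cv2.resize(p[120:290,220:420],None,fx=3,fy=3))
E
```

```text
126.49998762011478 [0.55222658 0.02415274 0.11581753] [0.38018972 7.938734   1.74635781] [ 1.19906481 -0.03438732 -0.07888659]
```

View pics/a4.png

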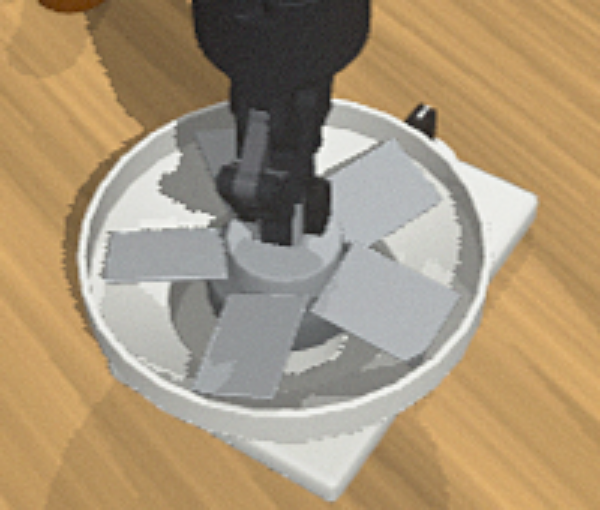

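The tool turned 70°. The picture shows the fingers holding the wing at (285,215), now turned, with the knob at (425,118) undisturbed. I'll open, lift and back off.

Call:
{"name": "step_arm", "arguments": {"commands": [{"fingers":-1,"dx":0,"dy":0,"dz":0,"roll":0},{"fingers":-1,"dx":0,"dy":0,"dz":0,"roll":0},{"fingers":-1,"dx":0,"dy":0,"dz":0,"roll":0},{"fingers":-1,"dx":0,"dy":0,"dz":0,"roll":0},{"fingers":-1,"dx":0,"dy":0,"dz":0,"roll":0},{"fingers":-1,"dx":0,"dy":0,"dz":0,"roll":0},{"fingers":-1,"dx":0,"dy":0,"dz":0,"roll":0},{"fingers":-1,"dx":0,"dy":0,"dz":0,"roll":0}]}}

```text
time: 6.35
tool_pos: [0.5516, 0.0221, 0.1156]
tcp_rot: [1.413, 2.806, 0.0]
wrist_force: [-0.2, -0.5, -1.1]
width: 0.998
grip_force: 0.0
```

Call:
{"name": "step_arm", "arguments": {"commands": [{"fingers":-1,"dx":0,"dy":0,"dz":-0.02,"roll":0},{"fingers":-1,"dx":0,"dy":0,"dz":-0.06,"roll":0},{"fingers":-1,"dx":0,"dy":0,"dz":-0.11,"roll":0},{"fingers":-1,"dx":0,"dy":0,"dz":-0.16,"roll":0},{"fingers":-1,"dx":0,"dy":0,"dz":-0.18,"roll":0},{"fingers":-1,"dx":0,"dy":0,"dz":-0.18,"roll":0}]}}

```text
time: 7.1
tool_pos: [0.5525, 0.0221, 0.297]
tcp_rot: [1.412, 2.803, 0.002]
wrist_force: [0.3, 0.4, -1.1]
width: 1.0
grip_force: 0.0
```

```bash
python3 - <<'E'
from h import *
p,D=read_camera("scene");wing("scene",p,D,(295,335,160,212));cv2.imwrite("pics/a5.png",cv2.resize(p[120:290,220:420],None,fx=3,fy=3))
print(read_state()["wrist_force"])
E
```

```text
scene 588 330 z [0.1137 0.1385 0.1456] c 555.0 25.3 mean [556.5  27.5 143. ] size 17.7 46.0 ang 126.26358 pca 126.0403656378294
[ 1.15212013  0.2910035  -0.9925335 ]
```

View pics/a5.png

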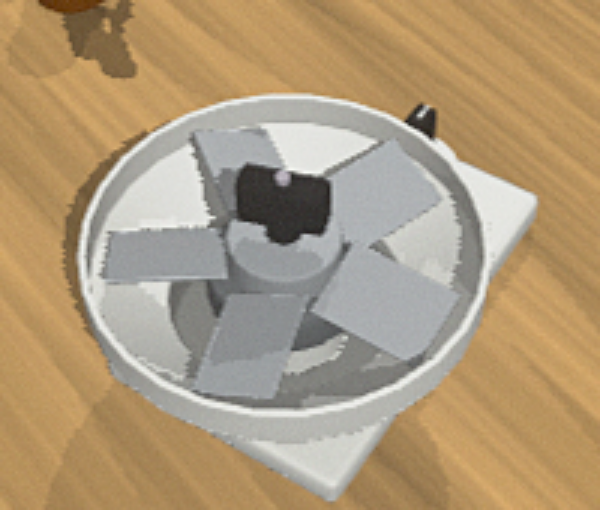

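The wing at (283,200) now points along 126°. It started at about 16.5°, so it has turned about 70° clockwise. The knob looks unchanged and the gripper is well clear.

```bash
python3 -c "from workcell import *;print(finish_job())"
```

```text
the job is handed in; nothing more can be done
None
```

The wing nut is loosened by about 70° clockwise and released, the speed knob was not touched, and the job was handed in at about 7 s of robot time.

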